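Lift the turned cup off its jam chuck

TASK

One of the two turned wooden cups is still jammed, mouth down, over the plug of its jam chuck, the block with a broad round base that shows below it. Lift that cup by its foot, straight up and slowly, so that the chuck it clings to stays standing on the bench, and set it down, not dropped, mouth down and wholly on the round cork mat. Leave the chuck and the other cup where they are.

Things in the scene. Friction and masses are not known exactly. Their poses are not given: they have to be found in the camera images.
- cup: Jammed maple cup, 0.2 kg, mouth down: 92 mm outer diameter, bore 74 mm across and 44 mm deep. On its flat top, 54 mm above the rim, a solid round foot to grip, 44 mm across, 20 mm tall. Origin: centre of the rim plane, z up; foot's top 74 mm above it. Its rim starts 30 mm above the bench. Raised at up to 60 mm/s it leaves the chuck standing; at 150 mm/s it drags it up.
- chuck: Jam chuck, 0.65 kg, loose on the bench: round beech base of 120 mm diameter on a 96 mm steel disc, base top 30 mm above the bench, seen as a broad ring below the cup. Its solid plug, 70 mm across and 40 mm tall (top 70 mm above the bench), is inside the cup; rubber rollers in its sides cling to the bore. The cup is clear after 40 mm of lift. Origin: centre of the underside, z up.
- mat: Round cork mat, 150 mm in diameter and 4 mm thick, fixed flat on the bench and empty. Origin: centre of its underside, at bench height.
- spare: The other cup, same shape, size and wood as the jammed one, standing mouth down directly on the bench with no chuck below it (foot's top 74 mm above the bench). Origin: centre of its rim plane, z up. Not to be disturbed.

How it is judged:
On the way:
1. the cup is lifted clear above the plug while the chuck stands on the bench (z of cup in the frame of chuck above 0.072 m and height (world z) of chuck below 0.015 m and angle between chuck's own z axis and vertical below 0.17 rad), for 0.1 s.
At the end, for the whole second after the job is handed in: The cup stands still, mouth down (within 10 degrees), on the cork mat with its axis within 30 mm of the mat's centre, which puts the whole cup on the mat; the chuck stands upright within 25 mm of where it was, and the spare cup upright within 20 mm of where it was (horizontal distance between cup and mat below 0.03 m and height (world z) of cup below 0.01 m and angle between each of cup, chuck, spare's own z axis and vertical below 0.17 rad and linear speed of cup below 0.02 m/s and distance of chuck from where it was at the start of the episode below 0.025 m and distance of spare from where it was at the start of the episode below 0.02 m); the robot touches nothing.
It fails at once if the chuck is carried up with the cup (more than 15 mm off the bench) (height (world z) of chuck above 0.015 m).
It fails at once if the spare cup is disturbed (moved more than 20 mm) (distance of spare from where it was at the start of the episode above 0.02 m).
It fails at once if the cup is dropped (falling free of the fingers faster than 0.6 m/s, about 20 mm) (linear speed of cup above 0.6 m/s and contact force between the fingers and cup below 0.1 N).
It also fails if it takes over 38 s, if anything falls off the work surface, if the arm or the gripper's body presses on something with over 40 N, if the wrist force passes 120 N, or if a joint passes its speed limit or range.

ROBOT

A 6-joint arm with a two-finger parallel gripper is mounted at the origin on the work surface. World frame = base frame: x ahead of the robot, y to its left, z up, the work surface at z = 0. Lengths are in m, angles in rad, forces in N, time in s.
With the tool pointing down it reaches from about 0.275 to 1 m from the base axis. Payload 8.4 kg.
Tool frame: the origin (TCP) lies between the finger pads; the fingertips stand 19 mm ahead of it and the grasp point (between the pads) is the TCP; z points along the fingers, y is the line along which they close (so a half turn about z gives the same grasp; the last joint's range is limited). The gripper opens to 85 mm and grips with 20 to 120 N. Pads are 22 mm wide; open, the fingers measure 114 mm over their backs; the gripper's body (76 mm by 85 mm) begins 54 mm behind the grasp point. The pads swing forward as they close: fully open they stand 13 mm farther back than shut.
Start: joints at [1.103, 0.353, 1.633, -0, 1.155, -0.002], TCP at [0.281, 0.558, 0.25] pointing down, gripper open.
Joint ranges: [-2.63, 2.63], [-0.92, 2.1], [0.06, 2.66], [-1.3, 4.44], [0, 2.69], [-3.02, 3.02]. Speed limits (rad/s): [2.22, 2.22, 2.79, 3.14, 3.14, 3.14].

INTERFACE

Orientations are given as a unit quaternion [x, y, z, w].
In Python, from cell import arm gives the robot as it stands.
- The arm moves only by the shell command python3 inch.py FILE [OPENING] [FORCE], which reads ROWS from the file FILE. ROWS is a JSON list of rows, 1 to 5 of them, each an object with the fields xyz (a list: dx, dy, dz in units of 20 mm), turn (a turn about the tool's z in rad); a field left out counts as zero; each row is the pose to reach, as a shift and turn from the pose commanded when the command began, along the tool's axes at that moment; what a row does not reach only later rows make up. A row lasts 1/12 s, in which the tool goes at most 0.0417 m and 0.125 rad, less where a joint would pass 70% of its speed; a pose out of reach is approached as far as the arm can. OPENING is the finger opening in m, set as the command begins (- or left out keeps the last). The fingers move at their own pace and stop on an object; FORCE is the grip in N (left out, the last holds). Time passes only in rows, so rows that do not move let the fingers close. It prints the time, the measured TCP pose, the force, the opening and the grip force at its end. Input that does not fit is refused with a message, and nothing moves.
- arm.sense(): the state, without advancing time (a new reading comes with each control period).
- arm.snapshot(name): name is "scene" or "top"; returns a dict with "image" (400x640x3 uint8, red, green, blue), "fovy" (degrees; the focal length in pixels is half the picture's height over the tangent of half this angle, whatever the lens; pixels are square), "cx", "cy" (the principal point, pixels), "D" ([k1, k2, p1, p2, k3] as OpenCV has them; the pictures are not rectified), "position" and "attitude" of the camera in the world. Camera axes: x right, y down, z forward; pixel columns grow to the right and rows downward; lengths in m; the calibration is good to about 2 mm. A picture is of the moment at which its call begins. There is no depth.
- arm.sign_off(): hands the job in; it is judged then, once.
The state is a dict: "clock": time; "joint_positions": joint angles; "joint_vel": joint speeds; "joint_efforts": joint torques, N m; "ee_pos": TCP position; "ee_rot": TCP orientation; "wrist_force": force on the tool from outside, world axes, zero at the start; "wrist_torque": the same for the moment, N m; "grip_width": finger opening in m; "grip_force": force on a finger pad.
Only numpy, scipy, OpenCV 4.12 (cv2) and the standard library are available. Lean on these libraries where they do the work, as an engineer would, in place of code of your own. Each camera call takes 0.05 s, during which the arm holds its last target. There are 200 camera calls.

## Working session

There is one attempt and no reset: what is moved stays moved. The work goes in short steps, Python scripts to look and compute and a shell command to move; the robot and the scene stay as the last step left them, time stands still between calls to the robot, and variables do not carry over. Pictures are saved under pics/ and viewed, at most 10 in all, crops included, and the job is handed in when it is done.

```bash
mkdir -p pics; ls; python3 - <<'E'
from cell import arm
import cv2,pickle
d={}
for n in("scene","top"):
    s=arm.snapshot(n);d[n]=s
    cv2.imwrite(f"pics/{n}0.png",s["image"][...,::-1])
    print(n,{k:v for k,v in s.items() if k!="image"})
pickle.dump(d,open("s0.pkl","wb"))
print(arm.sense())
E
```

```text
cell.py
inch.py
pics
scene {'fovy': 53.67459081622514, 'cx': 316.11275242540734, 'cy': 202.89584857855573, 'D': array([-0.07572424,  0.        ,  0.        ,  0.        ,  0.        ]), 'position': array([0.91713018, 0.26555142, 0.76769915]), 'attitude': array([ 0.44244369,  0.85130321, -0.24963606, -0.13118029])}
top {'fovy': 50.14969997393842, 'cx': 320.89900706316456, 'cy': 197.9048469786143, 'D': array([-0.11722672,  0.        ,  0.        ,  0.        ,  0.        ]), 'position': array([0.38168445, 0.00246808, 0.98123037]), 'attitude': array([-0.69755385,  0.71146264, -0.05739634,  0.06281076])}
{'clock': 0.1, 'joint_positions': array([ 1.10262524e+00,  3.53607601e-01,  1.63403727e+00, -4.17016942e-06,
        1.15524912e+00, -2.42250267e-03]), 'joint_vel': array([-0.00016644,  0.00045109, -0.00316916, -0.00023068,  0.00067926,
        0.0002764 ]), 'joint_efforts': array([ 3.49127440e-04, -6.06364489e+01, -3.42814887e+01,  9.11213010e-05,
        4.06639781e-03,  4.69878967e-05]), 'ee_pos': array([0.28051193, 0.55805759, 0.24962845]), 'ee_rot': array([ 2.30774309e-01,  9.73007089e-01, -6.33181942e-04, -1.49836351e-04]), 'wrist_force': array([-0.80767849,  0.9628034 , -1.04446559]), 'wrist_torque': array([ 0.00715743, -0.00855854, -0.0668165 ]), 'grip_force': 0.0, 'grip_width': 0.08526751255564559}
```

View pics/scene0.png

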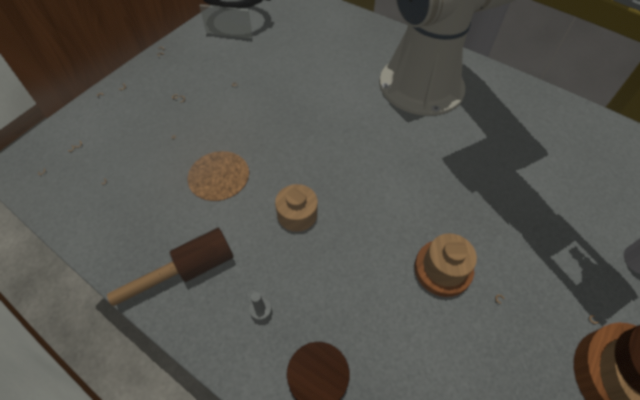

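View pics/top0.png

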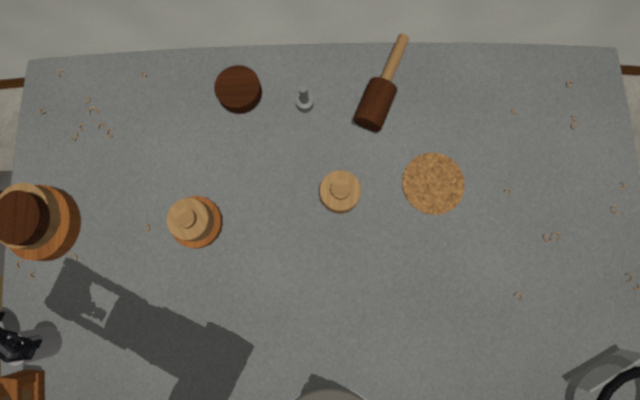

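The jammed cup, with the red-brown ring below it, is at scene (447,263) and top (194,221). The spare is at scene (297,207) and top (340,190), and the mat at scene (218,175) and top (433,183). I'll enlarge the jammed cup in both views.

```bash
python3 - <<'E'
import pickle,cv2,numpy as np
d=pickle.load(open("s0.pkl","rb"))
def crop(n,x,y,w=50,h=50,k=8): 
    c=cv2.resize(d[n]["image"][y:y+h,x:x+w,::-1],None,fx=k,fy=k,interpolation=cv2.INTER_CUBIC)
    for i in range(0,w,10):
        cv2.putText(c,str(x+i),(i*k,10),0,.35,(255,255,0),1); c[:,i*k]=c[:,i*k]//2
    for i in range(0,h,10):
        cv2.putText(c,str(y+i),(0,i*k+10),0,.35,(255,255,0),1); c[i*k]=c[i*k]//2
    return cv2.convertScaleAbs(c,alpha=1.4)
cv2.imwrite("pics/crop0.png",np.hstack([crop("scene",415,230,65,70,6),crop("top",162,190,65,70,6)]))
E
```

```text
(no output)
```

View pics/crop0.png

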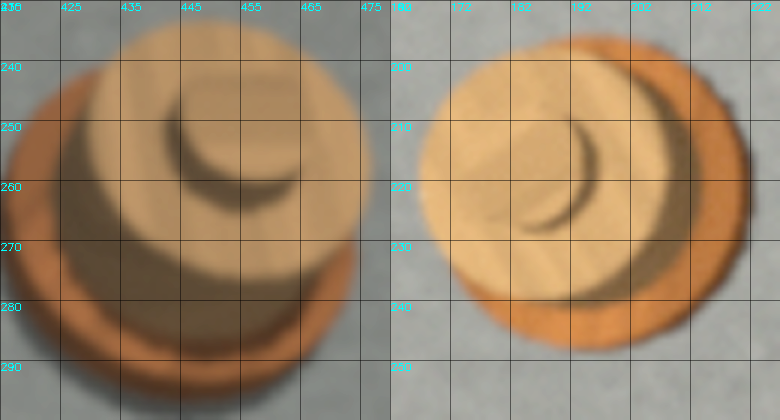

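In the scene crop (left), the cup's top disc spans x 429–477 and y 233–276.5, so its centre is about (453,254.8). In the top crop it spans x 166.7–208.8 and y 197–240, centre about (187.7,218.7). I'll triangulate the cup, segment the mat, and overlay the model to check.

```bash
cat > h.py <<'E'
import pickle,cv2,numpy as np
from scipy.spatial.transform import Rotation as R
from scipy.optimize import least_squares
def cam(s):
    f=200/np.tan(np.radians(s["fovy"]/2)); return np.array([[f,0,s["cx"]],[0,f,s["cy"]],[0,0,1]]),R.from_quat(s["attitude"]).as_matrix(),np.array(s["position"])
def proj(s,P):
    K,A,t=cam(s); return cv2.projectPoints(np.atleast_2d(P).astype(float),cv2.Rodrigues(A.T)[0],-A.T@t,K,s["D"])[0][:,0]
def tri(d,px,x0=(.4,0,.05)):
    r=least_squares(lambda p:np.concatenate([proj(d[n],p)[0]-px[n] for n in px]),x0); return r.x,np.sqrt(np.mean(r.fun**2))
def circ(c,r,z):
    a=np.linspace(0,2*np.pi,90); return np.c_[c[0]+r*np.cos(a),c[1]+r*np.sin(a),0*a+z]
def matpix(s,x,y):
    h=cv2.cvtColor(s["image"],cv2.COLOR_RGB2HSV); m=(h[...,1]>70).astype(np.uint8); m=cv2.morphologyEx(m,cv2.MORPH_CLOSE,np.ones((5,5)))
    l=cv2.connectedComponents(m)[1]; c=cv2.findContours((l==l[y,x]).astype(np.uint8),0,1)[0][0]; print(cv2.boundingRect(c)); return np.array(cv2.fitEllipse(cv2.convexHull(c))[0])
E
python3 - <<'E'
from h import *
d=pickle.load(open("s0.pkl","rb"))
c,e=tri(d,{"scene":(453,254.8),"top":(187.7,218.7)}); print("cup top",c,e)
m=dict(scene=matpix(d["scene"],218,175),top=matpix(d["top"],433,183));print(m)
mt,e=tri(d,m);print("mat",mt,e)
ims=[]
for n,x,y in(("scene",410,225),("top",160,185)):
    im=cv2.resize(d[n]["image"][y:y+75,x:x+70,::-1],None,fx=5,fy=5,interpolation=cv2.INTER_CUBIC)
    for r,z in((.046,.084),(.022,.104),(.060,.030)):
        p=(proj(d[n],circ(c,r,z))-[x-.5,y-.5])*5; cv2.polylines(im,[p.astype(int)],True,(255,0,0))
    ims.append(im)
cv2.imwrite("pics/ov.png",np.hstack(ims))
E
```

```text
cup top [0.49744194 0.29703163 0.07652066] 0.10679271299555171
(188, 151, 61, 50)
(402, 153, 63, 62)
{'scene': array([217.93632507, 175.63673401]), 'top': array([432.98254395, 183.21134949])}
mat [ 0.58174599 -0.25866453 -0.00478673] 0.3487146752937599
```

View pics/ov.png

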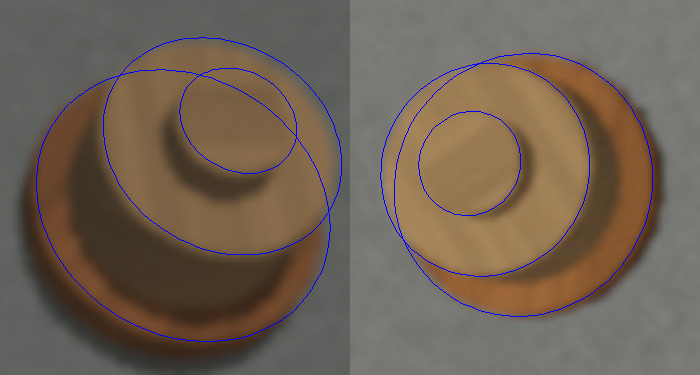

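```bash
cat >> h.py <<'E'
def fixz(d,px,z):
    r=least_squares(lambda p:np.concatenate([proj(d[n],[*p,z])[0]-px[n] for n in px]),(.4,0)); return r.x,np.sqrt(np.mean(r.fun**2))
def tool(s,P): return R.from_quat(s["ee_rot"]).inv().apply(np.array(P)-s["ee_pos"])
E
python3 - <<'E'
from h import *
from cell import arm
d=pickle.load(open("s0.pkl","rb")); s=arm.sense()
px={"scene":(453,254.8),"top":(187.7,218.7)}
for k in(["scene"],["top"],["scene","top"]): print(k,fixz(d,{n:px[n] for n in k},.084))
c,_=fixz(d,px,.084)
mp={"scene":(218.2,175.6),"top":(433.,183.2)}
for k in(["scene"],["top"],["scene","top"]): print(k,fixz(d,{n:mp[n] for n in k},.004))
print("tool delta to cup",tool(s,[*c,.106]), R.from_quat(s["ee_rot"]).as_matrix().round(3))
E
```

```text
['scene'] (array([0.50184774, 0.29692666]), np.float64(0.0))
['top'] (array([0.49659256, 0.29426648]), np.float64(4.0194366942304644e-14))
['scene', 'top'] (array([0.499162  , 0.29589549]), np.float64(0.953969694092439))
['scene'] (array([ 0.58556163, -0.25343846]), np.float64(2.0097183471152322e-14))
['top'] (array([ 0.57931966, -0.25539686]), np.float64(2.0097183471152322e-14))
['scene', 'top'] (array([ 0.58205938, -0.25503508]), np.float64(0.8913702286569738))
tool delta to cup [-0.31309522 -0.13585763  0.14380558] [[-0.893  0.449 -0.001]
 [ 0.449  0.893 -0.001]
 [-0.    -0.001 -1.   ]]
```
Cup ~ (0.499,0.296), mat (0.582,-0.255). Views agree to ~5mm. Fine.

The manual's scale: shifts go in units of 20 mm. Converting my numbers, -0.03 m is -1.5, 0.03 m is 1.5.

```bash
echo '[{"xyz":[-1.75,-0.75,0]},{"xyz":[-3.5,-1.5,0]},{"xyz":[-5.25,-2.25,0.5]},{"xyz":[-7,-3,1]},{"xyz":[-8.75,-3.75,1.5]}]' > rows.txt && python3 inch.py rows.txt 0.085 60
echo '[{"xyz":[-1.75,-0.75,0.5]},{"xyz":[-3.5,-1.5,1]},{"xyz":[-5.25,-2.25,1.5]},{"xyz":[-6.9,-3.05,2]},{"xyz":[-6.9,-3.05,2.5]}]' > rows.txt && python3 inch.py rows.txt
echo '[{},{}]' > rows.txt && python3 inch.py rows.txt
python3 - <<'E'
from h import *
from cell import arm
d={n:arm.snapshot(n) for n in("scene","top")}; s=arm.sense()
print(s["ee_pos"],tool(s,[.499,.296,.106]))
im=[cv2.resize(d[n]["image"][y:y+130,x:x+130,::-1],None,fx=3,fy=3,interpolation=cv2.INTER_CUBIC) for n,x,y in(("scene",385,180),("top",125,155))]
cv2.imwrite("pics/ap.png",np.hstack(im))
E
```

```text
clock: 0.52
ee_pos: [0.4041, 0.4113, 0.2199]
ee_rot: [0.231, 0.973, -0.0, 0.0]
wrist_force: [0.9, 1.0, -0.6]
grip_width: 0.0851
grip_force: 0.0
clock: 0.93
ee_pos: [0.5025, 0.2918, 0.1696]
ee_rot: [0.232, 0.973, -0.001, 0.001]
wrist_force: [0.4, 0.2, 0.6]
grip_width: 0.0851
grip_force: 0.0
clock: 1.1
ee_pos: [0.4987, 0.296, 0.1697]
ee_rot: [0.231, 0.973, -0.001, -0.001]
wrist_force: [-0.7, -0.5, 1.3]
grip_width: 0.0849
grip_force: 0.0
[0.49884832 0.29728557 0.17069527] [-0.00071764 -0.00110482  0.0646948 ]
```

View pics/ap.png

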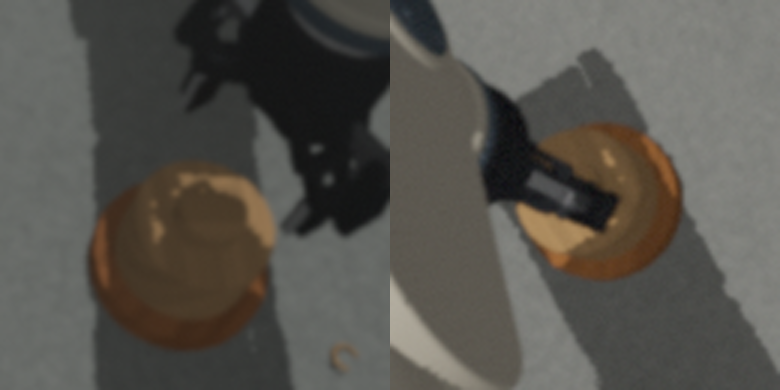

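The open gripper hangs above the cup. Its fingertips are at scene crop (190,105) and (295,225), either side of the foot line, which agrees with the computed offset. Next I'll go down slowly.

In the tool's units: 0.055 m is 2.75, 0.05 m is 2.5.

```bash
echo '[{"xyz":[0,0,0.75]},{"xyz":[0,0,1.5]},{"xyz":[0,0,2.1]},{"xyz":[0,0,2.5]},{"xyz":[0,0,2.75]}]' > rows.txt && python3 inch.py rows.txt
echo '[{"xyz":[0,0,0.15]},{"xyz":[0,0,0.3]},{"xyz":[0,0,0.4]},{"xyz":[0,0,0.4]}]' > rows.txt && python3 inch.py rows.txt
echo '[{},{},{},{},{}]' > rows.txt && python3 inch.py rows.txt 0.035 60
echo '[{},{},{},{},{}]' > rows.txt && python3 inch.py rows.txt
```

```text
clock: 1.62
ee_pos: [0.4986, 0.2969, 0.1145]
ee_rot: [0.23, 0.973, -0.0, -0.0]
wrist_force: [-0.3, -0.5, 0.3]
grip_width: 0.085
grip_force: 0.0
clock: 1.95
ee_pos: [0.4993, 0.2963, 0.1073]
ee_rot: [0.231, 0.973, 0.0, 0.0]
wrist_force: [-0.6, 1.2, 0.4]
grip_width: 0.0851
grip_force: 0.0
clock: 2.37
ee_pos: [0.4994, 0.2962, 0.108]
ee_rot: [0.231, 0.973, -0.0, 0.0]
wrist_force: [-1.9, -2.3, 7.0]
grip_width: 0.0419
grip_force: 59.8
clock: 2.78
ee_pos: [0.4994, 0.2962, 0.108]
ee_rot: [0.231, 0.973, 0.0, 0.0]
wrist_force: [-1.8, -3.4, 5.4]
grip_width: 0.0416
grip_force: 59.8
```

In the tool's units: -0.009 m is -0.45, -0.006 m is -0.3.

```bash
echo '[{},{"xyz":[0,0,-0.05]},{"xyz":[0,0,-0.15]},{"xyz":[0,0,-0.3]},{"xyz":[0,0,-0.45]}]' > rows.txt && python3 inch.py rows.txt - 90
python3 - <<'E'
from h import *
from cell import arm
d={n:arm.snapshot(n) for n in("scene","top")}
im=[cv2.resize(d[n]["image"][y:y+130,x:x+130,::-1],None,fx=3,fy=3,interpolation=cv2.INTER_CUBIC) for n,x,y in(("scene",385,180),("top",125,155))]
cv2.imwrite("pics/l1.png",cv2.convertScaleAbs(np.hstack(im),alpha=1.5))
s=arm.sense();print(s["wrist_force"],s["grip_width"],s["ee_pos"])
E
```

```text
clock: 3.2
ee_pos: [0.499, 0.2961, 0.1161]
ee_rot: [0.231, 0.973, -0.0, -0.0]
wrist_force: [0.5, 0.6, -5.7]
grip_width: 0.0403
grip_force: 91.4
[-0.55750323 -1.20045711 -2.00689786] 0.04078611615059403 [0.4991614  0.29615784 0.11662255]
```

View pics/l1.png

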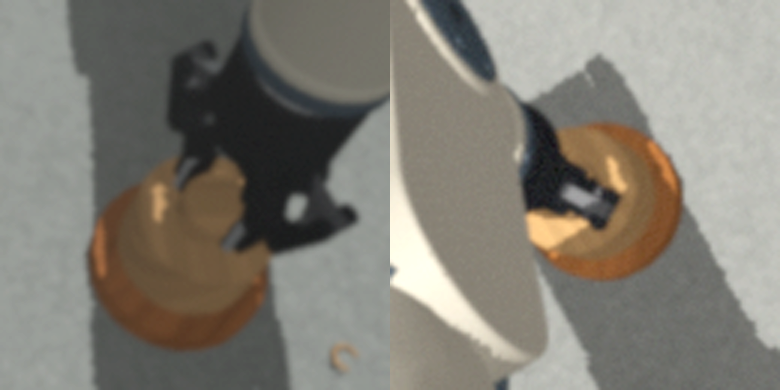

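The fingertips, at scene crop (183,180) and (233,235), sit on either side of the foot at (210,200). The static wrist load is about the cup's weight, so the grip holds. I'll continue the slow lift.

```bash
for i in 1; do :; done; echo '[{"xyz":[0,0,-0.1]},{"xyz":[0,0,-0.25]},{"xyz":[0,0,-0.4]},{"xyz":[0,0,-0.55]},{"xyz":[0,0,-0.7]}]' > rows.txt && python3 inch.py rows.txt
echo '[{"xyz":[0,0,-0.15]},{"xyz":[0,0,-0.3]},{"xyz":[0,0,-0.45]},{"xyz":[0,0,-0.6]},{"xyz":[0,0,-0.75]}]' > rows.txt && python3 inch.py rows.txt
echo '[{"xyz":[0,0,-0.15]},{"xyz":[0,0,-0.3]},{"xyz":[0,0,-0.45]},{"xyz":[0,0,-0.6]},{"xyz":[0,0,-0.75]}]' > rows.txt && python3 inch.py rows.txt
echo '[{"xyz":[0,0,-0.15]},{"xyz":[0,0,-0.3]},{"xyz":[0,0,-0.45]},{"xyz":[0,0,-0.6]},{"xyz":[0,0,-0.75]}]' > rows.txt && python3 inch.py rows.txt
python3 - <<'E'
from h import *
from cell import arm
d={n:arm.snapshot(n) for n in("scene","top")}
im=[cv2.resize(d[n]["image"][y:y+150,x:x+130,::-1],None,fx=3,fy=3,interpolation=cv2.INTER_CUBIC) for n,x,y in(("scene",385,160),("top",125,155))]
cv2.imwrite("pics/l2.png",cv2.convertScaleAbs(np.hstack(im),alpha=1.5))
s=arm.sense();print(s["wrist_force"],s["grip_width"],s["ee_pos"])
E
```

```text
clock: 3.72
ee_pos: [0.4992, 0.2963, 0.1305]
ee_rot: [0.231, 0.973, -0.0, -0.0]
wrist_force: [0.7, -0.4, -5.2]
grip_width: 0.041
grip_force: 91.6
clock: 4.13
ee_pos: [0.4995, 0.2965, 0.1458]
ee_rot: [0.231, 0.973, 0.0, 0.0]
wrist_force: [0.7, -0.4, -1.9]
grip_width: 0.0404
grip_force: 91.7
clock: 4.55
ee_pos: [0.4993, 0.2963, 0.1606]
ee_rot: [0.231, 0.973, 0.0, -0.0]
wrist_force: [-0.2, -0.5, -2.3]
grip_width: 0.0407
grip_force: 91.7
clock: 4.97
ee_pos: [0.4993, 0.2963, 0.1756]
ee_rot: [0.231, 0.973, -0.0, -0.0]
wrist_force: [0.1, 0.6, -1.2]
grip_width: 0.0411
grip_force: 91.7
[-0.24637025  0.11377103 -2.27003137] 0.04054796066008809 [0.49955408 0.29649949 0.17588915]
```

View pics/l2.png

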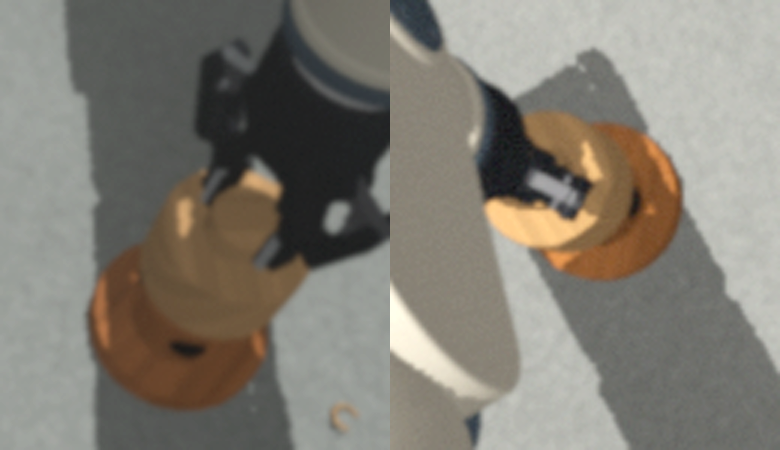

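The cup is free and the chuck still stands, its base at scene crop (180,330) and a roller visible at (187,348). I'll lift above the spare and cross to the mat.

In the tool's units: -0.04 m is -2, -0.025 m is -1.25.

```bash
echo '[{"xyz":[0,0,-0.5]},{"xyz":[0,0,-1.25]},{"xyz":[0,0,-2]},{"xyz":[0,0,-2.65]},{"xyz":[0,0,-3]}]' > rows.txt && python3 inch.py rows.txt
echo '[{"xyz":[-0.5,-0.7,0]},{"xyz":[-1.3,-1.85,0]},{"xyz":[-2.1,-3,0]},{"xyz":[-2.9,-4.1,0]},{"xyz":[-3.7,-5.25,0]}]' > rows.txt && python3 inch.py rows.txt
echo '[{"xyz":[-0.8,-1.15,0]},{"xyz":[-1.6,-2.3,0]},{"xyz":[-2.4,-3.4,0]},{"xyz":[-3.2,-4.55,0]},{"xyz":[-4,-5.7,0]}]' > rows.txt && python3 inch.py rows.txt
echo '[{"xyz":[-0.8,-1.15,0]},{"xyz":[-1.6,-2.3,0]},{"xyz":[-2.4,-3.4,0]},{"xyz":[-3.2,-4.55,0]},{"xyz":[-4,-5.7,0]}]' > rows.txt && python3 inch.py rows.txt
echo '[{"xyz":[-0.8,-1.15,0]},{"xyz":[-1.6,-2.3,0]},{"xyz":[-2.4,-3.4,0]},{"xyz":[-3.2,-4.55,0]},{"xyz":[-3.75,-5.35,0]}]' > rows.txt && python3 inch.py rows.txt
echo '[{"xyz":[-0.4,-0.5,0]},{"xyz":[-0.6,-0.8,0]},{"xyz":[-0.6,-0.8,0]}]' > rows.txt && python3 inch.py rows.txt
python3 - <<'E'
from h import *
from cell import arm
s=arm.sense();print(s["wrist_force"],s["grip_width"],s["ee_pos"],tool(s,[.582,-.255,.082]))
E
```

```text
clock: 5.48
ee_pos: [0.4999, 0.2967, 0.2374]
ee_rot: [0.231, 0.973, 0.001, 0.001]
wrist_force: [0.2, -0.4, -0.7]
grip_width: 0.0409
grip_force: 91.7
clock: 5.9
ee_pos: [0.5181, 0.1682, 0.2354]
ee_rot: [0.231, 0.973, -0.0, -0.0]
wrist_force: [0.2, -0.1, -1.0]
grip_width: 0.0408
grip_force: 91.7
clock: 6.32
ee_pos: [0.5384, 0.0301, 0.2355]
ee_rot: [0.231, 0.973, -0.0, -0.0]
wrist_force: [-0.3, -1.7, -1.6]
grip_width: 0.0409
grip_force: 91.7
clock: 6.73
ee_pos: [0.5587, -0.1077, 0.2354]
ee_rot: [0.231, 0.973, 0.0, -0.0]
wrist_force: [0.5, 0.7, -2.2]
grip_width: 0.0406
grip_force: 91.7
clock: 7.15
ee_pos: [0.5778, -0.2379, 0.2353]
ee_rot: [0.231, 0.973, -0.0, 0.0]
wrist_force: [0.0, 0.3, -1.4]
grip_width: 0.0406
grip_force: 91.7
clock: 7.4
ee_pos: [0.5813, -0.2561, 0.2351]
ee_rot: [0.231, 0.973, -0.0, -0.0]
wrist_force: [0.2, 0.7, -2.1]
grip_width: 0.041
grip_force: 91.7
[ 0.16256913  0.68537132 -2.07756122] 0.04097086446897125 [ 0.58129382 -0.2561094   0.23512647] [-0.00015542  0.00132698  0.15312629]
```

```bash
echo '[{"xyz":[0,0,0.75]},{"xyz":[0,0,1.75]},{"xyz":[0,0,2.75]},{"xyz":[0,0,3.75]},{"xyz":[0,0,4.75]}]' > rows.txt && python3 inch.py rows.txt
echo '[{"xyz":[0,0,0.75]},{"xyz":[0,0,1.25]},{"xyz":[0,0,1.65]},{"xyz":[0,0,1.9]},{"xyz":[0,0,1.9]}]' > rows.txt && python3 inch.py rows.txt
python3 - <<'E'
from h import *
from cell import arm
d={n:arm.snapshot(n) for n in("scene","top")}
im=[cv2.resize(d[n]["image"][y:y+130,x:x+130,::-1],None,fx=3,fy=3,interpolation=cv2.INTER_CUBIC) for n,x,y in(("scene",155,100),("top",370,120))]
cv2.imwrite("pics/p1.png",cv2.convertScaleAbs(np.hstack(im),alpha=1.5))
s=arm.sense();print(s["wrist_force"],s["grip_width"],s["ee_pos"])
E
```

```text
clock: 7.82
ee_pos: [0.5812, -0.2537, 0.1396]
ee_rot: [0.23, 0.973, 0.0, -0.0]
wrist_force: [0.1, -0.2, -1.3]
grip_width: 0.0406
grip_force: 91.7
clock: 8.23
ee_pos: [0.5811, -0.2547, 0.1017]
ee_rot: [0.231, 0.973, 0.0, -0.0]
wrist_force: [-0.1, 0.3, -1.2]
grip_width: 0.0406
grip_force: 91.7
[-0.01765842 -0.50396827 -1.00534599] 0.040723115531593725 [ 0.58168879 -0.25523608  0.10290713]
```

View pics/p1.png

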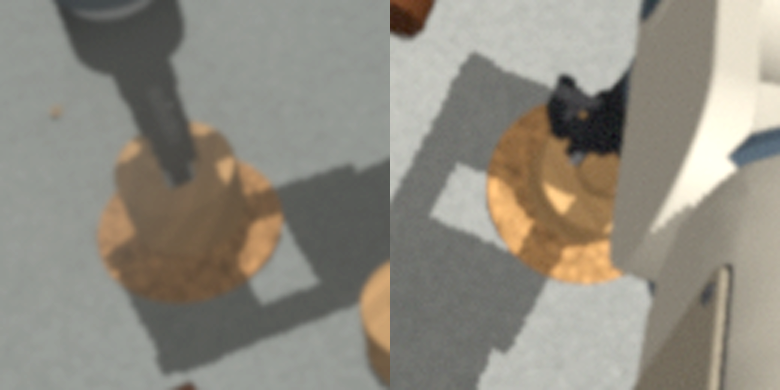

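The cup hangs about 20 mm over the mat, near its centre: the scene crop shows the cup at x 115–240 and the mat at 98–283, centred (190,227). I'll lower slowly until the wrist force shows contact.

In the tool's units: 0.014 m is 0.7, 0.012 m is 0.6.

```bash
echo '[{"xyz":[0,0,0.15]},{"xyz":[0,0,0.3]},{"xyz":[0,0,0.45]},{"xyz":[0,0,0.6]},{"xyz":[0,0,0.7]}]' > rows.txt && python3 inch.py rows.txt
echo '[{"xyz":[0,0,0.05]},{"xyz":[0,0,0.1]},{"xyz":[0,0,0.15]},{"xyz":[0,0,0.2]},{"xyz":[0,0,0.2]}]' > rows.txt && python3 inch.py rows.txt
echo '[{"xyz":[0,0,0.025]},{"xyz":[0,0,0.05]},{"xyz":[0,0,0.05]}]' > rows.txt && python3 inch.py rows.txt
```

```text
clock: 8.75
ee_pos: [0.5811, -0.2553, 0.0879]
ee_rot: [0.231, 0.973, 0.0, -0.0]
wrist_force: [-0.0, 0.4, -0.9]
grip_width: 0.0405
grip_force: 91.7
clock: 9.17
ee_pos: [0.5812, -0.2552, 0.0841]
ee_rot: [0.231, 0.973, 0.0, -0.0]
wrist_force: [0.3, 0.5, -0.7]
grip_width: 0.0409
grip_force: 91.7
clock: 9.42
ee_pos: [0.5813, -0.2552, 0.0833]
ee_rot: [0.231, 0.973, 0.0, 0.0]
wrist_force: [-0.4, -0.0, -1.8]
grip_width: 0.0409
grip_force: 91.7
```

In the tool's units: 0.001 m is 0.05, 0.0005 m is 0.025.

```bash
echo '[{"xyz":[0,0,0.025]},{"xyz":[0,0,0.05]},{"xyz":[0,0,0.05]}]' > rows.txt && python3 inch.py rows.txt
echo '[{"xyz":[0,0,0.025]},{"xyz":[0,0,0.05]},{"xyz":[0,0,0.05]}]' > rows.txt && python3 inch.py rows.txt
```

```text
clock: 9.67
ee_pos: [0.5813, -0.2553, 0.0824]
ee_rot: [0.231, 0.973, -0.0, 0.0]
wrist_force: [0.2, 0.1, -0.7]
grip_width: 0.0406
grip_force: 92.1
clock: 9.92
ee_pos: [0.5813, -0.2554, 0.0822]
ee_rot: [0.231, 0.973, -0.0, 0.0]
wrist_force: [-4.1, 1.0, 8.1]
grip_width: 0.0402
grip_force: 93.1
```

Contact. I'll release and retreat upward.

In the tool's units: -0.165 m is -8.25, -0.13 m is -6.5.

```bash
echo '[{},{},{},{},{}]' > rows.txt && python3 inch.py rows.txt 0.085 20
echo '[{},{},{},{}]' > rows.txt && python3 inch.py rows.txt
echo '[{"xyz":[0,0,-0.2]},{"xyz":[0,0,-0.6]},{"xyz":[0,0,-1.2]},{"xyz":[0,0,-2]},{"xyz":[0,0,-3]}]' > rows.txt && python3 inch.py rows.txt
echo '[{"xyz":[0,0,-1]},{"xyz":[0,0,-2.25]},{"xyz":[0,0,-3.5]},{"xyz":[0,0,-4.75]},{"xyz":[0,0,-6]}]' > rows.txt && python3 inch.py rows.txt
echo '[{"xyz":[-1.5,0,0]},{"xyz":[-3,0,0]},{"xyz":[-4.75,0,0]},{"xyz":[-6.5,0,0]},{"xyz":[-8.25,0,0]}]' > rows.txt && python3 inch.py rows.txt
echo '[{},{}]' > rows.txt && python3 inch.py rows.txt
python3 - <<'E'
from h import *
from cell import arm
d={n:arm.snapshot(n) for n in("scene","top")}
cv2.imwrite("pics/end.png",np.vstack([d["scene"]["image"][100:350,:,::-1],d["top"]["image"][60:300,:,::-1]]))
E
```

```text
clock: 10.33
ee_pos: [0.5813, -0.2552, 0.0812]
ee_rot: [0.231, 0.973, -0.0, -0.0]
wrist_force: [0.2, -0.6, 1.3]
grip_width: 0.0851
grip_force: 0.0
clock: 10.67
ee_pos: [0.5813, -0.2553, 0.0813]
ee_rot: [0.231, 0.973, -0.0, -0.0]
wrist_force: [0.2, 0.4, -0.6]
grip_width: 0.0856
grip_force: 0.0
clock: 11.08
ee_pos: [0.5809, -0.2551, 0.1423]
ee_rot: [0.231, 0.973, 0.0, -0.0]
wrist_force: [0.6, 0.3, -0.6]
grip_width: 0.0847
grip_force: 0.0
clock: 11.5
ee_pos: [0.5812, -0.2552, 0.2641]
ee_rot: [0.231, 0.973, -0.0, 0.001]
wrist_force: [0.7, -0.0, -1.1]
grip_width: 0.0853
grip_force: 0.0
clock: 11.92
ee_pos: [0.73, -0.33, 0.2633]
ee_rot: [0.231, 0.973, -0.0, 0.001]
wrist_force: [1.3, -0.7, 0.3]
grip_width: 0.0848
grip_force: 0.0
clock: 12.08
ee_pos: [0.7295, -0.3299, 0.2612]
ee_rot: [0.231, 0.973, 0.0, -0.0]
wrist_force: [-0.3, 0.4, -0.2]
grip_width: 0.085
grip_force: 0.0
```

View pics/end.png

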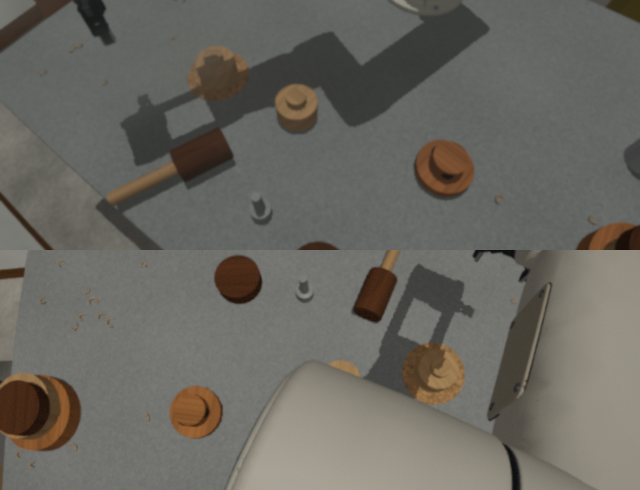

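The cup stands upright and centred on the mat, at scene (218,173) and top (437,177). The chuck at scene (445,268) and the spare at (297,207) haven't moved, and the gripper is clear.

```bash
python3 -c "
from cell import arm
print(arm.sign_off())"
```

```text
the job is handed in; nothing more can be done
None
```

I lifted the jammed cup slowly off its chuck and set it mouth down near the centre of the cork mat. The chuck and the spare cup look unmoved in the final pictures, and I handed the job in at about 12 s; no verdict came back.

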